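Load a circuit board under the probe of a bench test box

ROBOT

A 6-joint arm with a two-finger parallel gripper is mounted at the origin on the work surface. World frame = base frame: x ahead of the robot, y to its left, z up, the work surface at z = 0. Lengths are in m, angles in rad, forces in N, time in s.
With the tool pointing down it reaches from about 0.325 to 0.775 m from the base axis. Payload 5.5 kg.
Tool frame: the origin (TCP) lies midway between the tips of the shut fingers; the grasp point (between the pads) lies 19 mm behind it (env.grip_depth is the x of the grasp point in the tool frame, in m); x points along the fingers, z is the direction in which the jaws open and shut, and the axes are right-handed (so a half turn about x gives the same grasp; the last joint's range is limited). The gripper opens to 85 mm and grips with 20 to 120 N. Pads are 22 mm wide; open, the fingers measure 114 mm over their backs; the gripper's body (76 mm by 85 mm) begins 54 mm behind the grasp point. The pads swing forward as they close: fully open they stand 13 mm farther back than shut.
Start: joints at [-0.057, 0.091, 1.231, -0, 1.82, -0.057], TCP at [0.6, -0, 0.231] pointing down, gripper open.
Joint ranges: [-2.87, 2.87], [-0.86, 2.18], [0.17, 2.46], [-1.51, 4.65], [0.06, 2.69], [-2.65, 2.65]. Speed limits (rad/s): [2.57, 2.57, 3.01, 3.14, 3.14, 3.14].

INTERFACE

Orientations are given as a rotation vector (axis times angle).
In Python, from workcell import env gives the robot as it stands.
- The arm moves only by the shell command python3 -m jog 'ROWS' [FORCE]. ROWS is JSON, a list of rows, each a list of 3 entries, a list of its own where there are three numbers: the shift along the world's x, y, z in mm, then the turn, a rotation vector about the world's x, y, z in rad, then the gripper command: -1 is shut, 1 is fully open, values between are in proportion. A call has 1 to 20 rows; each row shifts and turns the commanded pose from where the row before left it; what a row does not reach is not made up. A row lasts 1/10 s, in which the tool goes at most 50 mm and 8.59 degrees, less where a joint would pass 70% of its speed; a pose out of reach is approached as far as the arm can. A call with a gripper value outside its range is refused whole. The fingers move at their own pace and stop on an object; FORCE is the grip in N (left out, the last holds). Time passes only in rows, so rows that do not move let the fingers close. It gives the time, the measured TCP pose, the force and the opening at its end, in the units of the state.
- env.sense(): the state, without advancing time (a new reading comes with each control period).
- env.read_camera(name): name is "scene" or "side" or "wrist"; returns a dict with "frame" (384x512x3 uint8, red, green, blue), "fovy" (degrees; the focal length in pixels is half the picture's height over the tangent of half this angle, whatever the lens; pixels are square), "cx", "cy" (the principal point, pixels), "k1" (the pictures are not rectified: a ray, as slopes to the right and down, at radius r is drawn at 1 + k1 r^2 times it, then the intrinsics apply), "T" (4x4, takes a point from camera to world coordinates); the wrist camera has in their place "tool_from_camera" (4x4, takes a point from camera to tool coordinates, whose origin is the TCP and whose axes are the tool frame's). Camera axes: x right, y down, z forward; pixel columns grow to the right and rows downward; lengths in m; the calibration is good to about 2 mm. A picture is of the moment at which its call begins: read the wrist's pose just before it. There is no depth.
- env.job_done(): hands the job in, once; it reports no verdict.
Trained networks look in the newest picture that a camera, given by its name, has taken for a name from the list of things; names that differ only in an ending like _2 or _b are one class to them, and where a whole thing is asked for, a point or a joint stands for the part that bears it (a point fixed in the world has none). Each returns a list of dicts, best first, with "conf" (0 to 1); they miss things now and then, are a little off and sometimes report something else, mostly with a low value. They report only what shows in the picture. A call takes as long as a camera call.
- env.spot_in(target, camera): "extent" ([left, top, right, bottom] as shares, 0 to 1, of the picture: columns of its width, rows of its height, round what is visible of it).
- env.regions_of(target, camera): "pixels" (384x512 bool, what is visible of it) and "extent" ([left, top, right, bottom] as shares, 0 to 1, of the picture: columns of its width, rows of its height, round what is visible of it).
- env.landmark_of(target, camera): "centre" ([column, row] as shares, 0 to 1, of the picture: columns of its width, rows of its height: a listed point, or the origin of a listed thing).
The state is a dict: "t": time; "joint_pos": joint angles; "qvel": joint speeds; "effort": joint torques, N m; "position": TCP position; "tool_rot": TCP orientation; "ft_force": force on the tool from outside, world axes, zero at the start; "torque": the same for the moment, N m; "grip_width": opening from 0.0 (shut) to 1.0 (fully open).
Only numpy, scipy, OpenCV 4.12 (cv2) and the standard library are available. Lean on these libraries where they do the work, as an engineer would, in place of code of your own. Each camera call takes 0.05 s, during which the arm holds its last target. There are 200 camera calls.

TASK

Fold the white front door of the grey test box fully down. Fetch the carrier with the green board from the dock, rest it on the open door and let go of it, then take it again and slide it in until its red mark sits right under the probe needle, lying flat on the bed; then push the door fully shut. Do not strike the probe, and leave the blue-board carrier in its bay and everything else on the desk where it is.

Things in the scene. Friction and masses are not known exactly. Their poses are not given: they have to be found in the camera images.
- carrier: The work: black flat carrier, GREEN circuit board on top. Base 140 long (x) x 58 wide (y) x 18 mm thick, board to 20 mm, parts on it to 25 mm; 0.2 to 0.45 kg. Origin: centre of its underside; z up; +x points to its front end, which goes into the test box first; tail at x = -70 mm.
- carrier_tab (a point): Grip point in the carrier's yellow upright tab near its tail: 50 mm behind the carrier's centre, 44 mm above its underside. The tab is 32 long (x) x 10 thick (y), from 18 to 59 mm above the underside, centred on this point in x and y.
- mark (a point): Centre of the red round mark (14 mm across) on the green board: 35 mm ahead of the carrier's centre, on its middle line, 20 mm above its underside.
- spare: A second carrier of the same shape with a BLUE board and a white mark, parked in the other bay of the dock. It stays there.
- dock: Fixed parking dock with two bays, 120 mm apart along its y. Base plate 150 (x) x 250 (y) x 8 mm thick; both carriers lie on it, their x along the dock's x within 0.05 rad. Origin: centre of its underside, on the table.
- dock_roof (a point): Front edge of the dock's roof, mid-width, at its underside. The roof covers the parked tails and tabs: dock x = -80 to -14 mm, full width, underside 82 mm and top 90 mm above the table, on 10 mm walls at y = -120, 0, 120 mm. From above only the front 80 mm or so of a carrier can be reached; it comes out forwards (+x) with 15 mm of headroom over its tab.
- tester: Fixed grey test box, open above. Origin: on the table below the middle of the hinge line, at the front; x points into the chamber, z up. Bed 55 mm above the table. Chamber 66 mm wide (y), x = 0 (door) to 195 mm (back wall); no stop at the right depth. Walls 16 mm thick, tops 110 mm above the table. A blue beam, 26 mm wide in x, top 124 mm high, crosses the tops at x = 125 mm.
- probe_tip (a point): Point of the test probe, a fixed delicate needle 10 mm thick hanging from the beam into the chamber: at x = 125 mm in the test box's frame, on the middle line, 34 mm above the bed, so 14 mm above a board that lies on the bed.
- probe: The probe needle as a solid; origin at its point. It must not be struck.
- door (a joint): Angle of the white bottom-hinged front door (rad): 0 shut (upright), 1.571 folded down level, on its stop, towards the robot. It stays where it is left (0.2 N m of friction); 0.3 kg. Door 98 wide, 70 high, 12 mm thick; hinge at bed height on its inner face, so that open, its inner face is level with the bed and makes a loading shelf.
- door_bar (a point): Middle of the door's dark round grip bar: 10 mm thick, parallel to the hinge, 76 mm free between two 10 mm legs that hold it 40 mm beyond the door's free edge (35 mm gap for a finger), in the door's mid-plane, 110 mm from the hinge. Door shut: 165 mm above the table, x = -6 mm in the test box's frame; door down: 49 mm above the table, x = -110 mm.
- door_hinge (a point): Middle of the hinge line, 55 mm above the table; the axis runs along the test box's y.
- can: Bystander: red drinks can, 66 mm wide, 115 mm tall. Leave it alone.
- bottle: Bystander: green glass bottle, 66 mm wide, 190 mm tall. Leave it alone.
- tub: Bystander: clear plastic tub, 110 mm wide, 70 mm tall. Leave it alone.
- tape: Bystander: roll of white tape lying flat, 90 mm wide, 20 mm tall. Leave it alone.
- screwdriver: Bystander: screwdriver lying on the table. Leave it alone.
- wheel: Bystander: grey toy wheel lying flat, 60 mm wide, 28 mm tall. Leave it alone.

How it is judged:
On the way, in this order (a step that is already met when the one before it is completed fails the run):
1. the door is folded fully down (above 1.45 rad) (value of joint door above 1.45 rad), for 0.2 s.
2. the green-board carrier rests on the open door, let go of (x of carrier in the frame of tester between -0.13 and 0.02 m and y of carrier in the frame of tester between -0.05 and 0.05 m and z of carrier in the frame of tester between 0.045 and 0.065 m and angle between carrier's own z axis and vertical below 0.15 rad and linear speed of carrier below 0.02 m/s and contact force between the fingers and carrier below 0.2 N and value of joint door above 1.4 rad), for 0.2 s.
3. the red mark is under the probe tip (within 6 mm seen from above), the carrier flat on the bed (horizontal distance between mark and probe_tip below 0.006 m and z of carrier in the frame of tester between 0.051 and 0.059 m and angle between carrier's own z axis and vertical below 0.05 rad and angle between the x axis of carrier and the x axis of tester, either way round below 0.12 rad and linear speed of carrier below 0.02 m/s), for 0.2 s.
At the end, for the whole second after the job is handed in: The door is shut (within 0.06 rad); the green-board carrier lies at rest, flat on the bed, in line with the box (within 0.12 rad), its red mark within 6 mm of the spot right under the probe tip (all of step 3 and value of joint door below 0.06 rad and angular speed of carrier below 0.1 rad/s); the robot touches nothing.
It fails at once if the probe needle is struck (more than 3 N) (contact force between probe and anything else above 3 N).
It fails at once if the blue-board carrier is moved more than 20 mm (distance of spare from where it was at the start of the episode above 0.02 m).
It fails at once if a bystander is moved more than 30 mm (distance of any of can, bottle, tub, tape, screwdriver, wheel from where it was at the start of the episode above 0.03 m).
It also fails if it takes over 72 s, if anything falls off the work surface, if the arm or the gripper's body presses on something with over 40 N, if the wrist force passes 120 N, or if a joint passes its speed limit or range.

## Working session

There is one attempt and no reset: what is moved stays moved. The work goes in short steps, Python scripts to look and compute and a shell command to move; the robot and the scene stay as the last step left them, time stands still between calls to the robot, and variables do not carry over. Pictures are saved under pics/ and viewed, about 8 in all and at most 12, crops included, and the job is handed in when it is done.

```bash
mkdir -p pics; ls; cat > h.py <<'E'
import numpy as np, cv2
from scipy.spatial.transform import Rotation as R
from workcell import env
def cam(n):
    s=env.sense(); c=env.read_camera(n)
    if n=="wrist":
        T=np.eye(4); T[:3,:3]=R.from_rotvec(s["tool_rot"]).as_matrix(); T[:3,3]=s["position"]
        c["T"]=T@np.array(c["tool_from_camera"])
    return c
def K(c):
    h=c["frame"].shape[0]; f=h/2/np.tan(np.radians(c["fovy"])/2)
    return np.array([[f,0,c["cx"]],[0,f,c["cy"]],[0,0,1]]),np.array([c["k1"],0,0,0.])
def ray(c,px):
    k,d=K(c); u=cv2.undistortPoints(np.array([[px]],float),k,d)[0,0]
    T=np.array(c["T"]); v=T[:3,:3]@np.array([u[0],u[1],1]); return T[:3,3],v
def onz(c,px,z):
    o,v=ray(c,px); return o+v*(z-o[2])/v[2]
def proj(c,P):
    k,d=K(c); T=np.linalg.inv(np.array(c["T"])); p=(T[:3,:3]@np.atleast_2d(P).T).T+T[:3,3]
    return cv2.projectPoints(p,np.zeros(3),np.zeros(3),k,d)[0][:,0]
def save(c,n,box=None,s=1):
    im=c["frame"][:,:,::-1]
    if box: im=im[box[1]:box[3],box[0]:box[2]]
    cv2.imwrite(f"pics/{n}.png",cv2.resize(im,None,fx=s,fy=s,interpolation=cv2.INTER_CUBIC))
def lm(c,cn,t):
    r=env.landmark_of(t,cn)
    return [(np.array(x["centre"])*[512,384],round(x["conf"],2)) for x in r[:2]]
def tri(rs):
    A=np.zeros((3,3));b=np.zeros(3)
    for o,v in rs:
        v=v/np.linalg.norm(v);M=np.eye(3)-np.outer(v,v);A+=M;b+=M@o
    return np.linalg.solve(A,b)
E
cat > a.py <<'E'
from h import *
np.set_printoptions(precision=4,suppress=True)
cs={n:cam(n) for n in("scene","side")}
im=np.vstack([cs[n]["frame"] for n in cs])[:,:,::-1]
cv2.imwrite("pics/a.png",cv2.resize(im,None,fx=0.78,fy=0.78))
for n in cs:print(n,cs[n]["T"][:3,3],cs[n]["T"][:3,2])
Z={"carrier_tab":.052,"mark":.028,"carrier":.008,"dock":0,"dock_roof":.082,"tester":0,"probe_tip":.089,"door_bar":.165,"door_hinge":.055,"can":.06,"bottle":.09,"tub":.03,"tape":.01,"wheel":.014,"screwdriver":.01,"spare":.008}
for t,z in Z.items():
    rs=[]
    for n in cs:
        l=lm(cs[n],n,t)
        for p,cf in l: print(t,n,p.round(1),cf,onz(cs[n],p,z))
        if l: rs.append(ray(cs[n],l[0][0]))
    if len(rs)==2: print("   tri",tri(rs))
print(env.sense())
E
python3 a.py
```

```text
pics
scene [1.4831 0.5422 0.9644] [-0.6862 -0.4105 -0.6005]
side [ 0.157  -1.1938  1.0082] [ 0.2597  0.7701 -0.5827]
carrier_tab scene [166.8 186.2] 0.81 [ 0.5062 -0.3711  0.052 ]
carrier_tab side [270.5 274.4] 0.64 [ 0.4963 -0.3452  0.052 ]
carrier_tab side [243.3 191.9] 0.5 [0.5432 0.0939 0.052 ]
   tri [ 0.5017 -0.3604  0.0588]
mark scene [195.5 195.4] 0.76 [ 0.4761 -0.2774  0.028 ]
mark scene [185.5 201.8] 0.73 [ 0.521  -0.2854  0.028 ]
carrier scene [185.9 199.6] 0.72 [ 0.4898 -0.3092  0.008 ]
dock scene [176.  210.7] 0.81 [ 0.5469 -0.3083  0.    ]
dock side [278.  268.2] 0.85 [ 0.5476 -0.2805  0.    ]
dock side [243.2 191.5] 0.43 [0.5646 0.1666 0.    ]
   tri [ 0.549  -0.2962  0.0103]
dock_roof scene [172.4 195.5] 0.77 [ 0.57   -0.2937  0.082 ]
dock_roof side [285.8 252.5] 0.59 [ 0.5629 -0.2988  0.082 ]
dock_roof side [268.  277.9] 0.26 [ 0.474  -0.3826  0.082 ]
   tri [ 0.5652 -0.2965  0.0785]
tester scene [286.9 254.8] 0.77 [0.5556 0.1041 0.    ]
tester side [243.6 199.1] 0.81 [0.551  0.1161 0.    ]
tester side [248.2 156.4] 0.48 [0.6679 0.4273 0.    ]
   tri [0.5526 0.1071 0
[... 1318 characters left out ...]
[169.  222.8] 0.8 [ 0.6153 -0.2826  0.008 ]
spare scene [169.8 184.1] 0.28 [ 0.4437 -0.414   0.008 ]
spare side [300.7 260.3] 0.56 [ 0.6288 -0.2767  0.008 ]
spare side [187.  164.6] 0.17 [0.3836 0.4265 0.008 ]
   tri [ 0.6237 -0.2793  0.0137]
{'t': 1.7, 'joint_pos': array([-0.0567,  0.0911,  1.2307,  0.    ,  1.8198, -0.0567]), 'qvel': array([-0.    , -0.001 ,  0.0009, -0.0007,  0.0007,  0.    ]), 'effort': array([  0.0006, -45.8462, -41.8079,   0.0001,   0.001 ,   0.    ]), 'position': array([0.6   , 0.    , 0.2313]), 'tool_rot': array([-0.    ,  1.5708,  0.    ]), 'ft_force': array([ 0.8881,  0.1117, -0.2226]), 'torque': array([-0.0404,  0.0185, -0.0035]), 'grip_width': 0.9994144153208514}
```

View pics/a.png

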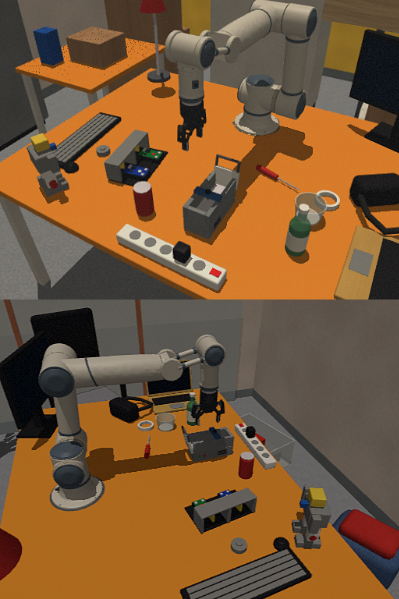

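```bash
cat > b.py <<'E'
from h import *
import sys
np.set_printoptions(precision=4,suppress=True)
c=cam("wrist"); save(c,sys.argv[1])
print(c["T"][:3,3],c["T"][:3,2])
for a in sys.argv[2:]:
    t,z=a.split(":")
    for p,cf in lm(c,"wrist",t): print(t,p.round(1),cf,onz(c,p,float(z)))
s=env.sense();print(s["t"],s["position"],s["tool_rot"],s["ft_force"],s["grip_width"])
E
python3 b.py w1 door_bar:.16 door_hinge:.055 tester:0 probe_tip:.089
```

```text
[0.6002 0.0848 0.3728] [-0.0001 -0.3253 -0.9456]
door_bar [135.1  62.3] 0.64 [0.5211 0.0999 0.16  ]
door_hinge [208.2  72.8] 0.89 [0.5508 0.0985 0.055 ]
tester [215.5  76.2] 0.62 [0.5504 0.0973 0.    ]
probe_tip [207.5  71.8] 0.18 [0.5556 0.0978 0.089 ]
1.95 [0.6    0.     0.2313] [0.     1.5708 0.    ] [ 0.2589  0.0607 -0.7156] 0.9996972195572894
```

View pics/w1.png

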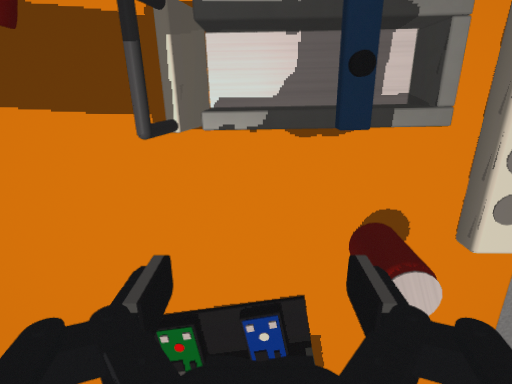

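```bash
python3 -m jog '[[[-5,35,20],[0,0,0],1],[[-5,35,20],[0,0,0],1],[[0,0,0],[0,0,0],0.0],[[0,0,0],[0,0,0],-0.3]]' 20; python3 b.py w2 door_bar:.16 door_hinge:.055 tester:0 probe_tip:.089
```

```text
t: 2.35
position: [0.5902, 0.0705, 0.2719]
tool_rot: [-0.001, 1.569, 0.001]
ft_force: [0.7, -0.0, -0.2]
grip_width: 0.693
[0.59   0.1553 0.4134] [ 0.0019 -0.3257 -0.9455]
door_bar [174.8 161.8] 0.95 [0.5194 0.0964 0.16  ]
door_hinge [226.8 139.7] 0.85 [0.5527 0.0984 0.055 ]
tester [229.4 132. ] 0.55 [0.5508 0.0999 0.    ]
2.6 [0.5899 0.069  0.2701] [ 0.0009  1.5727 -0.0014] [-0.0571 -0.131  -0.2798] 0.34816458448378
```

View pics/w2.png

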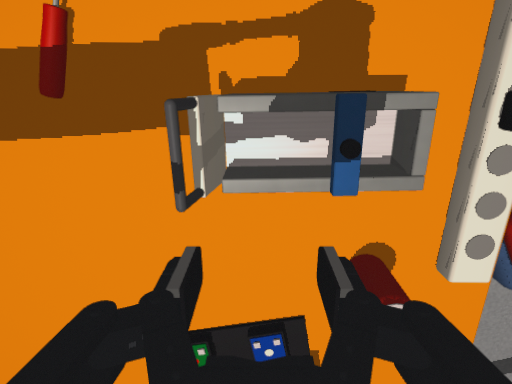

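```bash
python3 - <<'E'
from h import *
np.set_printoptions(precision=4,suppress=True)
c=cam("wrist")
for n,p,z in [("beam",(336,92),.124),("b",(366,93),.124),("b",(356,195),.124),("b",(331,194),.124),("screw",(350,148),.124),("wall lowR",(423,189),.11),("upR",(438,93),.11),("lowL",(222,192),.11),("upL",(219,95),.11),("lowL inner edge",(225,180),.11),("lowR inner",(411,178),.11),("barU",(172,101),.16),("barL",(180,208),.16)]:
    print(n,onz(c,p,z))
E
```

```text
beam [0.6577 0.1503 0.124 ]
b [0.6842 0.1494 0.124 ]
b [0.6854 0.0537 0.124 ]
b [0.6606 0.0547 0.124 ]
screw [0.6749 0.1005 0.124 ]
wall lowR [0.7577 0.0554 0.11  ]
upR [0.7551 0.1489 0.11  ]
lowL [0.551 0.052 0.11 ]
upL [0.5521 0.1475 0.11  ]
lowL inner edge [0.5546 0.065  0.11  ]
lowR inner [0.7436 0.0672 0.11  ]
barU [0.5215 0.144  0.16  ]
barL [0.5201 0.054  0.16  ]
```

```bash
python3 -m jog '[[[-35,15,-20],[0,0,0.013],-0.3],[[-34,15,-20],[0,0,0],-0.3],[[0,0,-30],[0,0,0],-0.3],[[0,0,-38],[0,0,0],-0.3],[[0,0,-20],[0,0,0],-0.3],[[0,0,0],[0,0,0],-1],[[0,0,0],[0,0,0],-1],[[0,0,0],[0,0,0],-1],[[0,0,0],[0,0,0],-1]]' 25; python3 b.py w3 door_bar:.16
```

```text
t: 3.55
position: [0.5208, 0.0995, 0.1421]
tool_rot: [-0.01, 1.573, 0.009]
ft_force: [2.0, -1.3, -15.9]
grip_width: 0.101
[0.5202 0.1844 0.2835] [ 0.0019 -0.3261 -0.9453]
door_bar [258.5 281.1] 0.81 [0.5206 0.0984 0.16  ]
3.65 [0.5208 0.0995 0.142 ] [-0.0106  1.5728  0.0091] [  2.848   -2.8893 -18.278 ] 0.10481705204279387
```

```bash
python3 -m jog '[[[-15,-5,-5],[0,0,0],-1],[[-15,5,-8],[0,0,0],-1],[[-13,0,-10],[0,0,0],-1],[[-12,0,-11.5],[0,0,0],-1],[[-9.5,0,-13.5],[0,0,0],-1],[[-8,0,-14],[0,0,0],-1],[[-5,0,-13],[0,0,0],-1],[[-3,0,-13],[0,0,0],-1],[[-1.5,0,-12],[0,0,0],-1],[[0,0,-12],[0,0,0],-1],[[0,0,-4],[0,0,0],-1],[[0,0,0],[0,0,0],-1]]'
```

```text
t: 4.85
position: [0.4404, 0.0987, 0.0302]
tool_rot: [-0.012, 1.567, 0.008]
ft_force: [-0.9, -8.3, -2.8]
grip_width: 0.104
```

```bash
python3 -m jog '[[[0,0,0],[0,0,0],-0.3],[[0,0,0],[0,0,0],-0.3],[[0,0,0],[0,0,0],-0.3],[[0,0,40],[0,0,0],-0.3],[[0,0,50],[0,0,0],-0.3],[[0,0,50],[0,0,0],-0.3],[[10,-30,35],[0,0,0],0],[[20,-30,35],[0,0,0],0.5]]'; python3 b.py w4 door_bar:.049; python3 -m jog '[[[15,-45,0],[0,0,0],1],[[15,-45,0],[0,0,0],1],[[10,-48,0],[0,0,0],1],[[10,-48,0],[0,0,0],1],[[0,-48,0],[0,0,0],1],[[0,-40,0],[0,0,0],1],[[0,0,0],[0,0,0],1]]';  python3 b.py w5 mark:.028 carrier:.008 dock:0 dock_roof:.082 spare:.008
```

```text
t: 5.65
position: [0.469, 0.0404, 0.2409]
tool_rot: [-0.012, 1.567, 0.013]
ft_force: [1.4, 0.4, 0.3]
grip_width: 0.654
[0.4672 0.1251 0.3824] [ 0.009  -0.3247 -0.9458]
door_bar [231.9 115.6] 0.66 [0.44   0.0974 0.049 ]
5.75 [0.4719 0.0378 0.2437] [-0.0086  1.5598  0.007 ] [ 0.0282  0.89   -0.6144] 0.7474817976440263
t: 6.45
position: [0.5182, -0.2377, 0.2357]
tool_rot: [-0.006, 1.573, 0.006]
ft_force: [0.3, 1.1, -1.3]
grip_width: 0.998
[ 0.5179 -0.1529  0.3772] [ 0.0007 -0.3257 -0.9455]
carrier [237.5 207.4] 0.86 [ 0.4903 -0.2987  0.008 ]
dock [282.5 201.5] 0.96 [ 0.5487 -0.293   0.    ]
dock_roof [295.3 237.4] 0.85 [ 0.5571 -0.3033  0.082 ]
spare [335.4 198.3] 0.82 [ 0.6154 -0.285   0.008 ]
6.75 [ 0.5192 -0.2324  0.2374] [-0.0117  1.5702  0.0118] [ 0.3573  0.2995 -0.1813] 1.0050298374549294
```

View pics/w5.png

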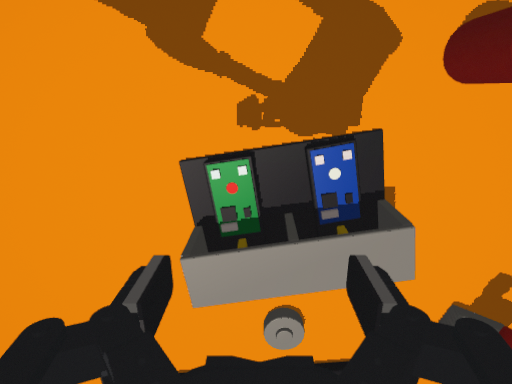

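```bash
python3 - <<'E'
from h import *
np.set_printoptions(precision=4,suppress=True)
c=cam("wrist")
f=c["frame"].astype(int)
m=((f[...,0]>150)&(f[...,1]<70)&(f[...,2]<70)); m[:150]=0;m[220:]=0;m[:,:200]=0;m[:,270:]=0
ys,xs=np.nonzero(m);mk=(xs.mean(),ys.mean());print(mk,len(xs),onz(c,mk,.028))
a,b=onz(c,(181,160),.008),onz(c,(382,129),.008);print(a,b,np.arctan2(b[1]-a[1],b[0]-a[0]),np.linalg.norm(b-a))
g=((f[...,1]>90)&(f[...,0]<80)&(f[...,2]<100)).astype(np.uint8);g[:,:190]=0;g[:,280:]=0;g[250:]=0;g[:140]=0
cn=max(cv2.findContours(g,0,1)[0],key=cv2.contourArea)
P=np.array([onz(c,p,.028)[:2] for p in cn[:,0]])*1000
print(cv2.minAreaRect(P.astype(np.float32)))
for p in[(207,165),(250,158),(219,222)]:print(onz(c,p,.028))
E
```

```text
(np.float64(230.40243902439025), np.float64(191.109756097561)) 82 [ 0.4851 -0.2653  0.028 ]
[ 0.4232 -0.2327  0.008 ] [ 0.6644 -0.1913  0.008 ] 0.16979334606917368 0.24471948729270732
((486.1031188964844, -270.74761962890625), (50.840301513671875, 75.30889892578125), 9.239592552185059)
[ 0.4582 -0.2336  0.028 ]
[ 0.5085 -0.2244  0.028 ]
[ 0.4704 -0.3062  0.028 ]
```

```bash
python3 -m jog '[[[-20,-15,-35],[0,0,0.08],1],[[-15,-13,-40],[0,0,0.073],1],[[0,0,-40],[0,0,0],1],[[0,0,0],[0,0,0],1],[[0,0,0],[0,0,0],1]]'; python3 b.py w6 carrier:.008 mark:.028; python3 - <<'E'
from h import *
s=env.sense();M=R.from_rotvec(s["tool_rot"]).as_matrix();print(M.round(4),s["position"],s["joint_pos"])
E
```

```text
t: 7.3
position: [0.484, -0.261, 0.1227]
tool_rot: [-0.131, 1.567, 0.131]
ft_force: [0.3, 1.1, 0.8]
grip_width: 1.002
[ 0.4703 -0.1775  0.2642] [ 0.0536 -0.3203 -0.9458]
carrier [260.9 231. ] 0.96 [ 0.4923 -0.2996  0.008 ]
mark [257.5 201.7] 0.91 [ 0.4833 -0.2644  0.028 ]
mark [346.9 295.7] 0.54 [ 0.5791 -0.341   0.028 ]
7.45 [ 0.4856 -0.2621  0.1257] [-0.1333  1.5625  0.1285] [-0.1685  1.0164  0.171 ] 0.9953818135824232
[[ 0.0045 -0.166   0.9861]
 [-0.0027  0.9861  0.1661]
 [-1.     -0.0034  0.004 ]] [ 0.4855723  -0.26214819  0.12567321] [-5.56738143e-01 -3.85207585e-02  1.54917402e+00  7.81088424e-05
  1.62565096e+00 -7.23553659e-01]
```

View pics/w6.png

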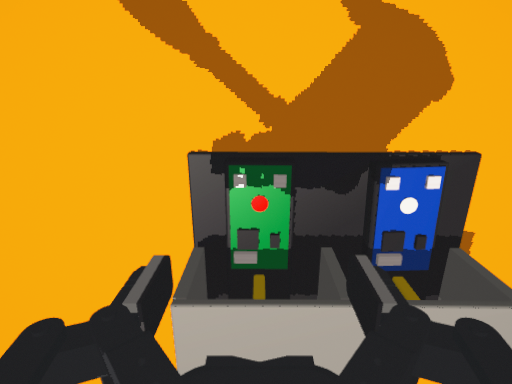

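```bash
python3 -m jog '[[[-0.5,1.5,-45],[0,0,0],1],[[0,0,-40],[0,0,0],1],[[0,0,-25],[0,0,0],1],[[0,0,-10],[0,0,0],1],[[0,0,0],[0,0,0],1],[[0,0,0],[0,0,0],0],[[0,0,0],[0,0,0],-0.2],[[0,0,0],[0,0,0],-0.2],[[0,0,0],[0,0,0],-0.2],[[0,0,0],[0,0,0],-0.2]]' 60
```

```text
t: 8.45
position: [0.4851, -0.2613, 0.0052]
tool_rot: [-0.133, 1.563, 0.128]
ft_force: [-0.1, -0.3, 7.1]
grip_width: 0.664
```

```bash
python3 -m jog '[[[0,0,4],[0,0,0],-0.5],[[0,0,3],[0,0,0],-0.5],[[-4.1,24.6,0],[0,0,0],-0.5],[[-4.1,24.6,0],[0,0,0],-0.5],[[-4.1,24.6,0],[0,0,0],-0.5],[[-4.1,24.6,5],[0,0,0],-0.5],[[-3,15,25],[0,0,0],-0.5],[[0,15,40],[0,0,0],-0.5],[[0,15,40],[0,0,0],-0.5],[[0,0,30],[0,0,0],-0.5],[[0,0,0],[0,0,0],-0.5]]' 80; python3 b.py w7 ; python3 - <<'E'
from h import *
c=cam("scene");r=env.spot_in("carrier","scene");b=r[0]["extent"];x=int((b[0]+b[2])*256);y=int((b[1]+b[3])*192);print(x,y)
x=max(110,min(400,x));y=max(90,min(290,y))
w=cam("wrist")["frame"][:,:,::-1]; s=c["frame"][y-90:y+90,x-110:x+110,::-1]
s=cv2.resize(s,(469,384),interpolation=cv2.INTER_CUBIC);o=cv2.resize(np.hstack([w,s]),None,fx=.8,fy=.8);cv2.imwrite("pics/w7b.png",o)
E
```

```text
t: 9.55
position: [0.4661, -0.1172, 0.1549]
tool_rot: [-0.134, 1.558, 0.128]
ft_force: [0.3, -0.5, -2.2]
grip_width: 0.658
[ 0.451  -0.0332  0.296 ] [ 0.0624 -0.3234 -0.9442]
9.6 [ 0.4651 -0.1171  0.1516] [-0.1322  1.5623  0.1291] [-0.5565  0.3379 -3.269 ] 0.6575428881665459
223 168
```

View pics/w7b.png

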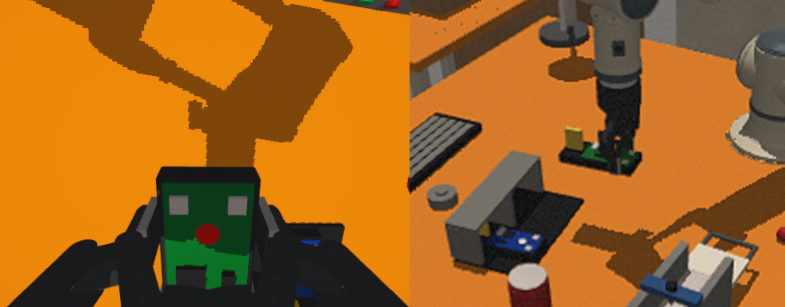

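```bash
python3 -m jog '[[[5,18,5],[0,0,-0.145],-0.5],[[5,18,5],[0,0,-0.145],-0.5],[[5,18,0],[0,0,-0.145],-0.5],[[5,18,0],[0,0,-0.145],-0.5],[[5,18,0],[0,0,-0.145],-0.5],[[5,18,0],[0,0,-0.145],-0.5],[[5,18,0],[0,0,-0.145],-0.5],[[5,18,0],[0,0,-0.145],-0.5],[[5,18,0],[0,0,-0.145],-0.5],[[5,18,0],[0,0,-0.145],-0.5],[[5,18,0],[0,0,-0.135],-0.5],[[4,18,0],[0,0,-0.135],-0.5],[[0,0,0],[0,0,0],-0.5],[[0,0,0],[0,0,0],-0.5]]'; cat > m.py <<'E'
from h import *
import sys
np.set_printoptions(precision=4,suppress=True)
s=env.sense();c=cam("wrist");f=c["frame"].astype(int)
z=float(sys.argv[1]) if len(sys.argv)>1 else s["position"][2]+.023
M=R.from_rotvec(s["tool_rot"]).as_matrix();print("pos",s["position"],"jaw yaw",np.arctan2(M[1,2],M[0,2]),"tilt",M[2,0],M[2,2],s["joint_pos"])
m=((f[...,0]>90)&(f[...,1]<45)&(f[...,2]<45)).astype(np.uint8)
n,l,st,ce=cv2.connectedComponentsWithStats(m)
for i in range(1,n):
    if st[i,4]>60:
        print(st[i],ce[i],onz(c,ce[i],z))
b=cv2.inRange(f.astype(np.uint8),(0,70,20),(70,255,110))
cn=max(cv2.findContours(b,0,1)[0],key=cv2.contourArea);print(cv2.boundingRect(cn))
P=np.array([onz(c,p,z)[:2] for p in cn[:,0].astype(float)])*1000;print(cv2.minAreaRect(P.astype(np.float32)))
cv2.imwrite("pics/m.png",c["frame"][:,:,::-1])
E
python3 m.py
```

```text
t: 11.15
position: [0.5223, 0.0987, 0.1571]
tool_rot: [1.192, 1.22, -1.198]
ft_force: [0.1, 0.0, -2.6]
grip_width: 0.659
pos [0.5223 0.0987 0.1571] jaw yaw -1.5510284467165631 tilt -0.9999939436997485 0.000890502449059527 [ 0.1231 -0.0923  1.545  -0.0005  1.6923  1.6741]
[245 281  30  25 603] [259.3433 292.8972] [0.5177 0.0992 0.1801]
[192 323   9  20 137] [196.5255 332.7956] [0.4943 0.129  0.1801]
(284, 298, 29, 58)
((498.3627624511719, 80.45350646972656), (33.93621063232422, 13.081644058227539), 2.6847288608551025)
```

```bash
python3 -m jog '[[[2,0,-40],[0,0,-0.005],-0.5],[[0,0,-40],[0,0,0],-0.5],[[0,0,-15],[0,0,0],-0.5],[[0,0,-6],[0,0,0],-0.5],[[0,0,-3],[0,0,0],-0.5],[[0,0,0],[0,0,0],-0.5],[[0,0,0],[0,0,0],-0.5]]'
```

```text
t: 11.9
position: [0.5261, 0.0991, 0.0572]
tool_rot: [1.202, 1.213, -1.198]
ft_force: [-0.8, 0.0, -1.9]
grip_width: 0.656
```

```bash
for i in 1 2 3; do python3 -m jog '[[[0,0,-1],[0,0,0],-0.5],[[0,0,0],[0,0,0],-0.5]]' | egrep 'pos|force'; done
```

```text
position: [0.5254, 0.0991, 0.0549]
ft_force: [0.3, 0.2, -1.4]
position: [0.525, 0.0991, 0.053]
ft_force: [0.0, 0.0, -3.1]
position: [0.5251, 0.0991, 0.0525]
ft_force: [-1.1, 1.0, 0.1]
```

```bash
python3 -m jog '[[[0,0,0],[0,0,0],0.75],[[0,0,0],[0,0,0],0.75],[[0,0,0],[0,0,0],0.75],[[0,0,0],[0,0,0],0.75],[[0,0,20],[0,0,0],0.75],[[0,0,40],[0,0,0],0.5],[[-10,0,45],[0,0,0],0.5],[[-20,0,45],[0,0,0],-0.2],[[-30,0,20],[0,0,0],-0.3],[[0,0,0],[0,0,0],-0.3],[[0,0,0],[0,0,0],-0.3]]'; python3 m.py .075;python3 b.py w8 mark:.075 carrier_tab:.099 carrier:.055
```

```text
t: 13.6
position: [0.4652, 0.0991, 0.2228]
tool_rot: [1.202, 1.213, -1.199]
ft_force: [0.7, -0.3, 0.6]
grip_width: 0.345
pos [0.4652 0.0991 0.2228] jaw yaw -1.5588085091375388 tilt -0.9999971975794152 -0.0002505404424551494 [ 0.1384 -0.2479  1.5673 -0.      1.8198  1.6972]
[147 237  12  18 110] [150.8818 246.2636] [0.3899 0.2134 0.075 ]
(242, 85, 48, 103)
((504.6414489746094, 95.49266052246094), (94.81167602539062, 42.034305572509766), 0.17668403685092926)
[0.5494 0.1007 0.3628] [-0.3268 -0.0038 -0.9451]
mark [257.6 119.5] 0.73 [0.5218 0.1021 0.075 ]
carrier_tab [257.2 218.4] 0.95 [0.434  0.1013 0.099 ]
carrier [262.1 153.2] 0.89 [0.4867 0.0972 0.055 ]
13.85 [0.465  0.0989 0.2203] [ 1.1988  1.2167 -1.2032] [0.6826 0.3521 0.3113] 0.3517156724782011
```

View pics/w8.png

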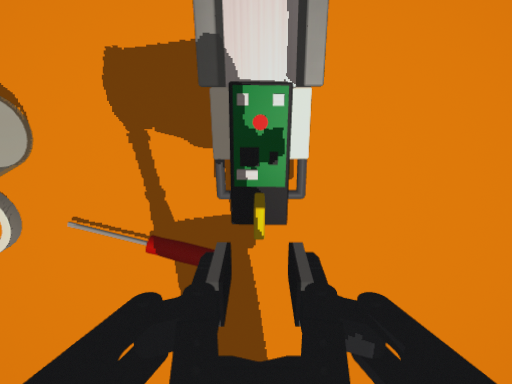

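```bash
python3 - <<'E'
from h import *
np.set_printoptions(precision=4,suppress=True)
c=cam("wrist")
f=c["frame"].astype(int);m=((f[...,0]>150)&(f[...,1]<80)&(f[...,2]<80));m[:100]=0;m[140:]=0;m[:,:240]=0;m[:,280:]=0
ys,xs=np.nonzero(m);print("mark",xs.mean(),ys.mean(),len(xs),onz(c,(xs.mean(),ys.mean()),.075))
for n,p,z in [("wallL",(197,85),.11),("wallR",(322,85),.11),("wL0",(193,2),.11),("wR0",(328,2),.11),("cFL",(231,82),.073),("cFR",(292,82),.073),("cTL",(231,223),.073),("cTR",(288,223),.073),("barL",(217,195),.049),("barR",(306,195),.049)]: print(n,onz(c,p,z))
E
```

```text
mark 259.59302325581393 121.45348837209302 172 [0.5197 0.1    0.075 ]
wallL [0.5501 0.1487 0.11  ]
wallR [0.5513 0.0524 0.11  ]
wL0 [0.6052 0.1483 0.11  ]
wR0 [0.6064 0.0528 0.11  ]
cFL [0.5531 0.1257 0.073 ]
cFR [0.5538 0.0719 0.073 ]
cTL [0.4169 0.1281 0.073 ]
cTR [0.4177 0.0695 0.073 ]
barL [0.4388 0.1449 0.049 ]
barR [0.44   0.0489 0.049 ]
```

```bash
python3 -m jog '[[[-20,0,-35],[0,0,0],-0.3],[[-10.5,0.5,-45],[0,0,0],-0.3],[[0,0,-40],[0,0,0],-0.3],[[0,0,-21],[0,0,0],-0.3],[[0,0,0],[0,0,0],-0.3],[[0,0,0],[0,0,0],-1],[[0,0,0],[0,0,0],-1],[[0,0,0],[0,0,0],-1],[[0,0,0],[0,0,0],-1]]' 80
```

```text
t: 14.8
position: [0.4352, 0.0996, 0.0824]
tool_rot: [1.202, 1.213, -1.199]
ft_force: [-0.6, -1.2, 1.5]
grip_width: 0.101
```

```bash
python3 -m jog '[[[0,0,1.5],[0,0,0],-1],[[10,0,0],[0,0,0],-1],[[15,0.3,0],[0,0,0],-1],[[15,0.2,0],[0,0,0],-1],[[15,0.2,0],[0,0,0],-1],[[15,0.2,0],[0,0,0],-1],[[15,0.2,0],[0,0,0],-1],[[15,0.2,0],[0,0,0],-1],[[15,0.2,0],[0,0,0],-1],[[5,0,0],[0,0,0],-1],[[0,0,0],[0,0,0],-1],[[0,0,0],[0,0,0],-1]]'; python3 b.py w9 mark:.076 probe_tip:.089 carrier_tab:.1; python3 m.py .076 | head -4; python3 - <<'E'
from h import *
np.set_printoptions(precision=4,suppress=True)
for n in("scene","side"):
    c=cam(n)
    for t,z in(("mark",.076),("probe_tip",.089),("probe",.089)):
        for p,cf in lm(c,n,t): print(n,t,p,cf,onz(c,p,z))
E
```

```text
t: 16.0
position: [0.5545, 0.101, 0.0825]
tool_rot: [1.201, 1.215, -1.201]
ft_force: [1.1, -0.1, -1.3]
grip_width: 0.105
[0.6387 0.1027 0.224 ] [-0.3265 -0.0037 -0.9452]
mark [257.3  84.6] 0.87 [0.64   0.1037 0.076 ]
carrier_tab [255.9 278.6] 0.95 [0.5537 0.1032 0.1   ]
16.2 [0.5541 0.1011 0.0826] [ 1.2004  1.2149 -1.2005] [ 1.3597 -0.1961 -2.0009] 0.10340304105644965
pos [0.5541 0.1011 0.0826] jaw yaw -1.5588913051896947 tilt -0.9999999895478843 -9.987691180102232e-06 [0.12   0.0148 1.5732 0.     1.5537 1.6789]
[246  72  25  31 516] [256.7965  89.1744] [0.6376 0.104  0.076 ]
(202, 8, 118, 204)
((623.7656860351562, 102.16470336914062), (91.93695831298828, 50.04627227783203), 0.7802526354789734)
scene mark [270.8992 251.904 ] 0.79 [0.6398 0.0956 0.076 ]
side mark [189.3888 165.696 ] 0.6 [0.3759 0.3049 0.076 ]
side mark [264.9088 181.4016] 0.5 [0.6346 0.1041 0.076 ]
```

View pics/w9.png

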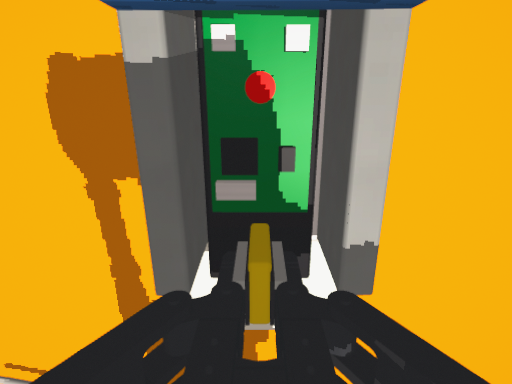

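```bash
python3 - <<'E'
from h import *
np.set_printoptions(precision=4,suppress=True)
c=cam("wrist");f=c["frame"]
print(f[0:20:1,262].tolist(), f[0:20,150].tolist())
for p in((256,8),(256,11),(150,9),(380,9)):
    print(onz(c,p,.11),onz(c,p,.124))
print("mark",onz(c,(260,87.5),.076))
cs=cam("scene");s=cam("side")
a=cv2.resize(cs["frame"][190:290,220:330],(440,400),interpolation=2);b=cv2.resize(s["frame"][130:230,200:300],(360,400)[:2],interpolation=2)
cv2.imwrite("pics/v.png",np.hstack([a,b])[:,:,::-1])
E
```

```text
[[39, 72, 110], [36, 63, 97], [33, 60, 91], [34, 61, 92], [34, 60, 91], [30, 52, 79], [30, 50, 75], [32, 56, 83], [32, 57, 85], [28, 66, 73], [22, 82, 53], [18, 86, 45], [19, 87, 45], [22, 87, 46], [30, 150, 70], [36, 179, 82], [38, 179, 83], [38, 179, 83], [39, 179, 82], [39, 179, 83]] [[41, 74, 115], [36, 64, 99], [34, 60, 94], [34, 60, 93], [34, 60, 91], [33, 59, 91], [34, 60, 91], [34, 58, 91], [34, 59, 90], [54, 68, 92], [178, 173, 164], [178, 172, 164], [178, 173, 164], [177, 172, 164], [177, 172, 163], [177, 172, 163], [178, 173, 164], [177, 173, 164], [176, 172, 164], [175, 171, 164]]
[0.6628 0.1042 0.11  ] [0.6599 0.104  0.124 ]
[0.662  0.1042 0.11  ] [0.6591 0.104  0.124 ]
[0.662  0.1384 0.11  ] [0.6591 0.134  0.124 ]
[0.6629 0.0641 0.11  ] [0.66   0.0689 0.124 ]
mark [0.6387 0.1025 0.076 ]
```

View pics/v.png

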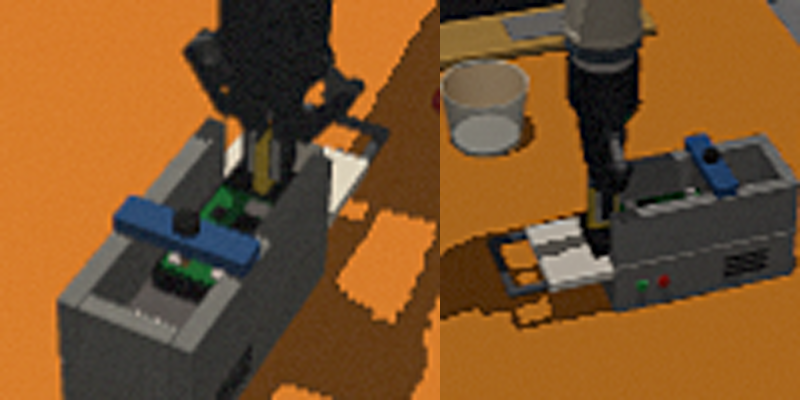

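```bash
python3 -m jog '[[[12,0.1,0],[0,0,0],-1],[[12,0.1,0],[0,0,0],-1],[[9,0.1,0],[0,0,0],-1],[[3,0,0],[0,0,0],-1],[[0,0,0],[0,0,0],-1],[[0,0,-1],[0,0,0],-1],[[0,0,-1],[0,0,0],-1],[[0,0,0],[0,0,0],-1],[[0,0,0],[0,0,0],-1]]'; python3 - <<'E'
from h import *
np.set_printoptions(precision=4,suppress=True)
c=cam("wrist");f=c["frame"];cv2.imwrite("pics/x.png",f[:,:,::-1])
# beam lower edge row and white parts
print(f[0:60:3,262].tolist())
g=cv2.inRange(f,(170,170,170),(255,255,255));n,l,st,ce=cv2.connectedComponentsWithStats(g)
for i in range(1,n):
    if st[i,4]>80:print(st[i],onz(c,ce[i],.078))
for p in lm(c,"wrist","carrier_tab"):print(p,onz(c,p[0],.099))
cs=cam("scene")
for t,z in(("mark",.075),("carrier_tab",.099)):print(t,[(p,q,onz(cs,p,z)) for p,q in lm(cs,"scene",t)])
print(env.sense()["position"],env.sense()["ft_force"])
E
```

```text
t: 17.7
position: [0.5908, 0.1013, 0.0825]
tool_rot: [1.202, 1.213, -1.199]
ft_force: [-0.8, -1.2, 4.9]
grip_width: 0.105
[[247, 247, 247], [49, 46, 47], [70, 67, 70], [33, 197, 90], [37, 198, 92], [40, 200, 92], [43, 200, 94], [45, 200, 93], [43, 202, 94], [45, 203, 95], [47, 204, 96], [49, 206, 98], [52, 205, 99], [21, 94, 47], [55, 102, 157], [63, 120, 191], [67, 132, 211], [65, 129, 204], [39, 38, 40], [37, 38, 40]]
[ 117    0   45   40 1567] [0.7013 0.1535 0.078 ]
[192   0 122  11 263] [0.7085 0.1081 0.078 ]
[ 366    0   44   40 1547] [0.7027 0.05   0.078 ]
[211  24  25  18 417] [0.6969 0.1189 0.078 ]
[286  25  24  15 347] [0.6975 0.0871 0.078 ]
[ 345  128   48  118 4040] [0.6301 0.0485 0.078 ]
(array([258.816 , 277.9008]), 0.58) [0.5897 0.1022 0.099 ]
mark [(array([265.7792, 258.0096]), 0.75, array([0.6666, 0.0946, 0.075 ]))]
carrier_tab [(array([277.9136, 233.2032]), 0.63, array([0.5858, 0.0881, 0.099 ]))]
[0.5908 0.1013 0.0825] [-0.897  -0.4124  4.4579]
```

```bash
python3 - <<'E'
from h import *
np.set_printoptions(precision=4,suppress=True)
c=cam("wrist");f=c["frame"].astype(int)
print([(r,f[r,262].tolist()) for r in list(range(0,12))+list(range(36,54))])
print([(r,f[r,150].tolist()) for r in range(34,46)])
for r in (40,41,90,120,130):print(r,onz(c,(262,r),.124),onz(c,(262,r),.11))
for r in (3,6,8):print(r,onz(c,(262,r),.073),onz(c,(262,r),.075))
g=(f[:,150,2]>f[:,150,0]+40);print("beam rows col150",np.nonzero(g)[0][[0,-1]]);g=(f[:,370,2]>f[:,370,0]+40);print("col370",np.nonzero(g)[0][[0,-1]])
cv2.imwrite("pics/x2.png",c["frame"][:,:,::-1])
E
```

```text
[(0, [247, 247, 247]), (1, [245, 242, 240]), (2, [145, 135, 131]), (3, [49, 47, 48]), (4, [55, 55, 56]), (5, [63, 63, 64]), (6, [70, 67, 70]), (7, [53, 107, 68]), (8, [39, 178, 84]), (9, [37, 197, 92]), (10, [36, 197, 90]), (11, [38, 198, 90]), (36, [52, 206, 99]), (37, [46, 187, 88]), (38, [23, 95, 48]), (39, [22, 94, 48]), (40, [23, 91, 59]), (41, [40, 81, 106]), (42, [54, 102, 157]), (43, [58, 111, 174]), (44, [58, 115, 182]), (45, [63, 120, 191]), (46, [66, 126, 200]), (47, [68, 131, 210]), (48, [67, 132, 211]), (49, [67, 132, 211]), (50, [67, 132, 213]), (51, [65, 128, 204]), (52, [46, 58, 77]), (53, [38, 37, 39])]
[(34, [193, 189, 182]), (35, [193, 189, 182]), (36, [194, 190, 182]), (37, [194, 189, 180]), (38, [193, 189, 180]), (39, [153, 150, 144]), (40, [92, 93, 95]), (41, [69, 85, 111]), (42, [49, 94, 146]), (43, [56, 107, 169]), (44, [57, 111, 177]), (45, [60, 116, 185])]
40 [0.6881 0.1024 0.124 ] [0.69   0.1023 0.11  ]
41 [0.6878 0.1024 0.124 ] [0.6897 0.1023 0.11  ]
90 [0.6743 0.1022 0.124 ] [0.6742 0.1021 0.11  ]
120 [0.6652 0.102  0.124 ] [0.6639 0.1019 0.11  ]
130 [0.6621 0.102  0.124 ] [0.6603 0.1018 0.11  ]
3 [0.709  0.1023 0.073 ] [0.7086 0.1024 0.075 ]
6 [0.7079 0.1023 0.073 ] [0.7075 0.1023 0.075 ]
8 [0.7072 0.1023 0.073 ] [0.7067 0.1023 0.075 ]
beam rows col150 [ 41 128]
col370 [ 41 127]
```

View pics/x.png

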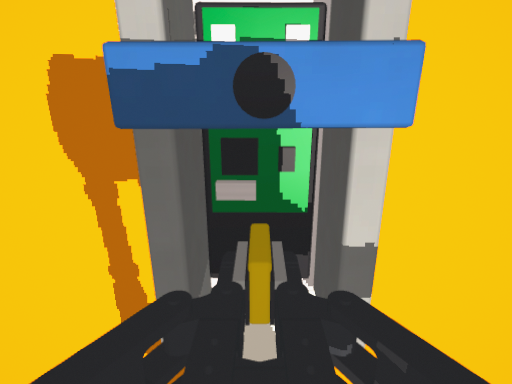

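```bash
python3 -m jog '[[[0,0,0],[0,0,0],-0.45],[[0,0,0],[0,0,0],-0.45],[[0,0,0],[0,0,0],-0.45],[[0,0,0],[0,0,0],-0.45],[[0,0,15],[0,0,0],-0.45],[[0,0,35],[0,0,0],-0.45],[[0,0,45],[0,0,0],-0.45],[[0,0,40],[0,0,0],-0.45],[[0,0,0],[0,0,0],-0.45],[[0,0,0],[0,0,0],-0.45]]'; python3 b.py w10 carrier:.055 carrier_tab:.099 mark:.075; python3 - <<'E'
from h import *
np.set_printoptions(precision=4,suppress=True)
c=cam("wrist");f=c["frame"].astype(int)
g=(f[...,2]>f[...,0]+40)
for col in (180,260,350):
    r=np.nonzero(g[:,col])[0];print(col,r[[0,-1]] if len(r) else 0)
b=((f[...,1]>f[...,0]+50)&(f[...,1]>f[...,2]+40));ys,xs=np.nonzero(b);print(xs.min(),xs.max(),ys.min(),ys.max())
x=(xs.min()+xs.max())/2
print("board front/back",onz(c,(x,ys.min()),.075),onz(c,(x,ys.max()),.075))
E
```

```text
t: 19.0
position: [0.5912, 0.1014, 0.2184]
tool_rot: [1.203, 1.212, -1.197]
ft_force: [-0.5, -0.8, -0.6]
grip_width: 0.277
[0.6748 0.103  0.3603] [-0.3224 -0.0032 -0.9466]
carrier [261.  127.2] 0.61 [0.6398 0.1012 0.055 ]
carrier_tab [257.6 188.1] 0.66 [0.5913 0.1037 0.099 ]
19.2 [0.5899 0.1013 0.2138] [ 1.1988  1.2168 -1.2029] [-0.0357 -0.8777 -0.6554] 0.27625271652771055
180 0
260 [ 67 104]
350 0
230 289 45 156
board front/back [0.7067 0.1033 0.075 ] [0.6141 0.1021 0.075 ]
```

View pics/w10.png

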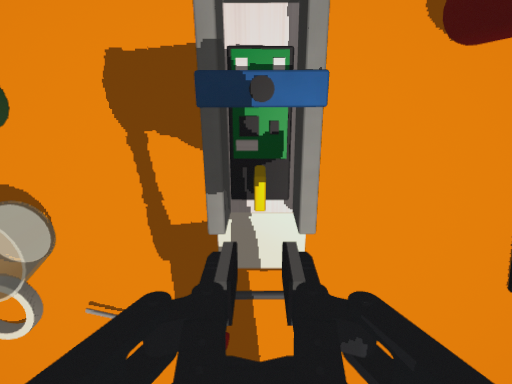

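```bash
python3 -m jog '[[[-15,0,5],[0,0,0.143],-0.3],[[-15,0,0],[0,0,0.143],-0.3],[[-15,0,0],[0,0,0.143],-0.3],[[-15,0,0],[0,0,0.143],-0.3],[[-15,0,0],[0,0,0.143],-0.3],[[-15,0,0],[0,0,0.143],-0.3],[[-15,0,0],[0,0,0.143],-0.3],[[-15,0,0],[0,0,0.143],-0.3],[[-15,-1,0],[0,0,0.143],-0.3],[[-15,-1,0],[0,0,0.143],-0.3],[[0,-1,0],[0,0,0.142],-0.3],[[0,0,-40],[0,0,0],-0.3],[[0,0,-30],[0,0,0],-0.3],[[0,0,0],[0,0,0],-0.3],[[0,0,0],[0,0,0],-0.3]]'; python3 b.py w11 door_bar:.049; python3 m.py|head -1
```

```text
t: 20.75
position: [0.4401, 0.0983, 0.1504]
tool_rot: [-0.01, 1.573, 0.01]
ft_force: [0.0, 0.3, 0.5]
grip_width: 0.349
[0.4394 0.1831 0.2919] [ 0.0025 -0.3255 -0.9455]
door_bar [260.1 195. ] 0.93 [0.4407 0.0985 0.049 ]
20.85 [0.4412 0.0985 0.1526] [-0.01    1.5683  0.0105] [-0.6378  0.7767  0.1048] 0.34677599346631827
pos [0.4412 0.0985 0.1526] jaw yaw 0.013024893844169263 tilt -0.999996900253158 0.0024695706073578627 [ 0.1443 -0.3183  1.7487 -0.      1.7087  0.1313]
```

View pics/w11.png

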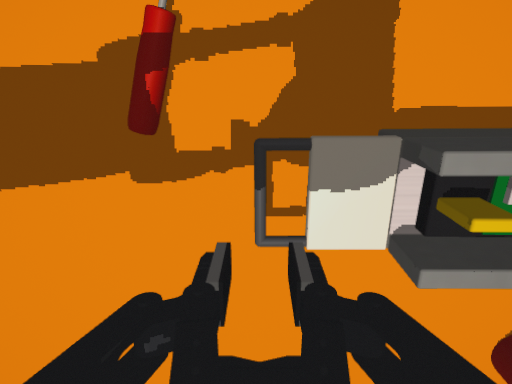

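```bash
python3 -m jog '[[[0,0,-45],[0,0,0],-0.3],[[0,0,-45],[0,0,0],-0.3],[[0,0,-31],[0,0,0],-0.3],[[0,0,0],[0,0,0],-0.3],[[0,0,0],[0,0,0],-1],[[0,0,0],[0,0,0],-1],[[0,0,0],[0,0,0],-1]]' 25; python3 -m jog '[[[0,0,12],[0,0,0],-1],[[1.5,0,12],[0,0,0],-1],[[3,0,13],[0,0,0],-1],[[5,0,13],[0,0,0],-1],[[8,0,14],[0,0,0],-1],[[9.5,0,13.5],[0,0,0],-1],[[12,0,11.5],[0,0,0],-1],[[13,0,10],[0,0,0],-1],[[15,0,8],[0,0,0],-1],[[15,0,5],[0,0,0],-1],[[0,0,0],[0,0,0],-1]]'
```

```text
t: 21.6
position: [0.4404, 0.0986, 0.0321]
tool_rot: [-0.01, 1.571, 0.011]
ft_force: [-7.4, -1.0, 1.1]
grip_width: 0.104
t: 22.7
position: [0.5256, 0.0996, 0.1477]
tool_rot: [-0.008, 1.562, 0.013]
ft_force: [-0.5, 3.5, 8.3]
grip_width: 0.104
```

Near shut; finish slowly, watching the force.

```bash
python3 -m jog '[[[8,0,0],[0,0,0],-1],[[7,0,0],[0,0,0],-1],[[0,0,0],[0,0,0],-1]]'; for i in 1 2 3; do python3 -m jog '[[[3,0,0],[0,0,0],-1],[[0,0,0],[0,0,0],-1]]'|egrep 'pos|force'; done
```

```text
t: 23.0
position: [0.5407, 0.0998, 0.1494]
tool_rot: [-0.008, 1.559, 0.014]
ft_force: [-0.7, 4.2, 13.4]
grip_width: 0.103
position: [0.5432, 0.0998, 0.1494]
ft_force: [-2.5, 4.5, 14.1]
position: [0.5445, 0.0999, 0.1495]
ft_force: [-9.8, 4.0, 17.1]
position: [0.5446, 0.0999, 0.1494]
ft_force: [-23.4, 3.4, 22.7]
```

```bash
python3 -m jog '[[[0,0,0],[0,0,0],-0.3],[[0,0,0],[0,0,0],-0.3],[[-3,0,0],[0,0,0],-0.3],[[0,0,0],[0,0,0],-0.3],[[0,0,25],[0,0,0],-0.3],[[0,0,40],[0,0,0],-0.3],[[0,-30,40],[0,0,0],-0.3],[[20,-40,20],[0,0,0],-0.3],[[20,0,0],[0,0,0],-0.3],[[0,0,0],[0,0,0],-0.3],[[0,0,0],[0,0,0],-0.3]]'; python3 b.py w12 door_bar:.165 carrier:.055 carrier_tab:.099; python3 - <<'E'
from h import *
np.set_printoptions(precision=4,suppress=True)
rs=[]
for n in("scene","side"):
    c=cam(n)
    for t,z in(("door_bar",.165),("spare",.008)):
        l=lm(c,n,t)[:1];print(n,t,[(p,q,onz(c,p,z)) for p,q in l])
        if t=="door_bar"and l:rs.append(ray(c,l[0][0]))
if len(rs)==2:print(tri(rs))
E
```

```text
t: 24.7
position: [0.5833, 0.0283, 0.2654]
tool_rot: [-0.01, 1.573, 0.01]
ft_force: [-0.1, -1.0, -0.7]
grip_width: 0.352
[0.5827 0.1131 0.4069] [ 0.0018 -0.3251 -0.9457]
door_bar [209.  108.5] 0.91 [0.544  0.0979 0.165 ]
carrier [316.2  97. ] 0.87 [0.6438 0.1048 0.055 ]
carrier_tab [262.9 102. ] 0.86 [0.5854 0.1006 0.099 ]
24.9 [0.5829 0.029  0.2663] [-0.011   1.5715  0.011 ] [-0.0131 -0.0139  0.4294] 0.35071222983935635
scene door_bar []
scene spare [(array([168.9088, 221.4144]), 0.86, array([ 0.61  , -0.2872,  0.008 ]))]
side door_bar [(array([243.6096, 165.504 ]), 0.63, array([0.548 , 0.1038, 0.165 ]))]
side spare [(array([299.6224, 264.384 ]), 0.78, array([ 0.618, -0.293,  0.008]))]
```

```bash
python3 - <<'E'
from h import *
np.set_printoptions(precision=4,suppress=True)
c=cam("wrist");f=c["frame"].astype(int)
b=((f[...,1]>f[...,0]+35)&(f[...,1]>f[...,2]+25));u=(f[...,2]>f[...,0]+30)
for m,z in((b,.075),(u,.124)):
    n,l,st,ce=cv2.connectedComponentsWithStats(m.astype(np.uint8))
    for i in range(1,n):
        if st[i,4]>60:
            x,y,w,h,a=st[i];print(st[i],onz(c,(x,y+h/2),z),onz(c,(x+w,y+h/2),z))
E
```

```text
[ 289   74   59   50 2020] [0.6131 0.1031 0.075 ] [0.6741 0.1039 0.075 ]
[376  74   8  46  86] [0.7027 0.1061 0.075 ] [0.7109 0.1062 0.075 ]
[ 342   43   43  114 3179] [0.6554 0.1043 0.124 ] [0.6932 0.1048 0.124 ]
[502 242  10  39 251] [ 0.8386 -0.0554  0.124 ] [ 0.8489 -0.0552  0.124 ]
[ 252  314   40   47 1067] [ 0.5778 -0.1609  0.124 ] [ 0.6242 -0.1602  0.124 ]
```

```bash
python3 -c "
from workcell import env
print(env.job_done())"
```

```text
the job is handed in; nothing more can be done
None
```

The whole sequence ran and the job is handed in at about 25 s of the 72 s. No verdict was reported.

- **What I did:**
  - Folded the door down by its bar.
  - Drew the green carrier out of the dock by its front end, set it on the open door and let go.
  - Gripped it again by the tab, slid it in, lowered it onto the bed and released it.
  - Pulled the door up onto its stop and backed the arm off.
- **Door shut:** the bar measured x = 0.544 m; fully shut is about 0.5445 m, and the allowed 0.06 rad is about 6.6 mm there.
- **Mark under the probe:**
  - My estimates before release put the mark at x ≈ 0.674–0.6755 m, against the beam centre at 0.675 m. The sideways offset looked under 2 mm.
  - After the door closed, the board's back edge had moved only about 1 mm in the pictures (0.6131 m, from 0.6141 m).
- **Blue carrier:** its last two estimates were 5 to 20 mm from the first ones, which were coarse to about a centimetre. The arm made no known contact with it.
- **Disagreements:** after the door shut, two estimates of the carrier's centre differed, x = 0.644 m directly and 0.635 m from the tab. Their mean, 0.640 m, is the intended position.
- **Checks that failed:** the scene camera did not find the door bar, and my last picture could not be viewed because of the 12-picture limit. The final state was therefore checked by numbers only, and I did not re-check the bystanders at the end.

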